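# Find the hidden catch of the cash drawer

## Robot

A 6-joint arm with a two-finger parallel gripper is mounted at the origin on the work surface; the furniture and walls round the work are solid. World frame = base frame: x ahead of the robot, y to its left, z up, the work surface at z = 0. Lengths are in m, angles in rad, forces in N, time in s.
With the tool pointing down it reaches from about 0.3 to 0.775 m from the base axis. Payload 14.6 kg.
Tool frame: the origin (TCP) lies at the very end of the fingers, on their centre line; the grasp point (between the pads) lies 19 mm behind it; z points along the fingers, y is the direction in which the jaws open and shut (so a half turn about z gives the same grasp; the last joint's range is limited). The gripper opens to 94 mm and grips with 3 to 60 N. Pads are 16 mm wide; open, the fingers measure 119 mm over their backs; the gripper's body (75 mm by 177 mm) begins 78 mm behind the grasp point.
Start: joints at [-1.229, 0.3, 1.521, -0, 1.321, -0.067], TCP at [0.219, -0.505, 0.205] pointing down, gripper open.
Joint ranges: [-3.03, 3.03], [-0.79, 2.21], [0.23, 2.52], [-1.04, 4.18], [0, 3.07], [-2.55, 2.55]. Speed limits (rad/s): [2.22, 2.22, 2.57, 3.14, 3.14, 3.14].

## Interface

Orientations are given as [roll, pitch, yaw] about the fixed x, y, z axes, in that order (R = Rz(yaw) Ry(pitch) Rx(roll)).
In Python, from station import ctrl, vision, ticket gives the robot as it stands.
- The arm moves only by the tool step_arm, never from a script. Its argument "steps" is a list of rows, each an object of numbers: "x", "y", "z": the shift along the tool's x, y, z in m; "ax", "ay", "az": the turn, a rotation vector about the tool's x, y, z in degrees; "claw": the finger opening in m, from 0 to 0.094. A call has 1 to 5 rows; each row shifts and turns the pose as measured when the row begins, along the tool's axes as they then stand; what a row does not reach is not made up. A row lasts 1/12 s, in which the tool goes at most 41.7 mm and 7.16 degrees, less where a joint would pass 70% of its speed; a pose out of reach is approached as far as the arm can. A call with a gripper value outside its range is refused whole. The fingers move at their own pace and stop on an object; "grip_force" is the grip in N (left out, the last holds). Time passes only in rows, so rows that do not move let the fingers close. It gives the time, the measured TCP pose, the force and the opening at its end, in the units of the state.
- ctrl.get_obs(): the state, without advancing time (a new reading comes with each control period).
- vision.camera(name): name is "scene" or "top" or "wrist"; returns (picture, depth): 400x640x3 uint8, red, green, blue; 400x640 float32, m along the optical axis (not along the pixel's ray), 0 where there is no reading.
- vision.camera_params(name): a dict with "fov_y" (degrees; the focal length in pixels is half the picture's height over the tangent of half this angle, whatever the lens; pixels are square), "cx", "cy" (the principal point, pixels), "k1" (the pictures are not rectified: a ray, as slopes to the right and down, at radius r is drawn at 1 + k1 r^2 times it, then the intrinsics apply), "origin" and "attitude" of the camera in the world; the wrist camera has in their place "mount" (4x4, takes a point from camera to tool coordinates, whose origin is the TCP and whose axes are the flange's). Camera axes: x right, y up, looking along -z (the intrinsics and any distortion apply to the point x, -y, -z); pixel columns grow to the right and rows downward; lengths in m; the calibration is good to about 2 mm. A picture is of the moment at which its call begins: read the wrist's pose just before it. camera_params takes no time and is no camera call.
- ticket.hand_in(): hands the job in, once; it reports no verdict.
The state is a dict: "time_s": time; "qpos": joint angles; "joint_vel": joint speeds; "tau": joint torques, N m; "ee_pos": TCP position; "eef_rot": TCP orientation; "force": force on the tool from outside, world axes, zero at the start; "moment": the same for the moment, N m; "grip_width": finger opening in m.
Only numpy, scipy, OpenCV 4.12 (cv2) and the standard library are available. Lean on these libraries where they do the work, as an engineer would, in place of code of your own. Each camera call takes 0.05 s, during which the arm holds its last target.

## Task

The key of the little wooden cash drawer is lost, but one of the six identical tiles on its top is a concealed catch: feel over the tiles with closed fingertips, pressing one after another, until you find the one that gives, and press that one down so that the drawer springs open. Work only on the tiles: do not touch the drawer itself, do not pick up or shift the things standing around, and leave the drawer standing open with the hand clear of it.

Things in the scene. Friction and masses are not known exactly. Their poses are not given: they have to be found in the camera images.
- till: Wooden cash-drawer case, fixed to the worktop: 180 mm deep (its x), 220 mm wide (its y), 85 mm high. Origin at the centre of its underside; z up; the drawer comes out of its front, to its -x. Six identical 56 mm square tiles lie flush in its flat top, 4 mm grooves between. Tile centres in this frame: x = -30 or +30 mm, y = -60, 0 or +60 mm, tops at z = 85 mm.
- till_top (a point): Centre of the case's flat top, level with the tiles; axes as the case's. Five tiles are rigid. One, another each time, not told apart by eye, is the catch: it sinks up to 6 mm on a spring (1.3 N starts it, about 5.2 N fully down), frees the drawer when 4 to 5 mm down, and rises when let go. It sinks only if the fingers are within its 56 mm square.
- drawer (a joint): How far the drawer stands out of the case, in m: 0 shut (start), 0.045 fully out. A spring drives it out by itself, towards the case's -x, in about half a second once the catch frees it.
- drawer_front (a point): Centre of the drawer's front board (12 mm thick, 194 mm wide, 54 mm high, a small round steel lock in its middle), 40 mm above the worktop; moves out with the drawer.
- tamper: Loose coffee tamper with a wooden handle, 58 mm across, 97 mm high, standing to the left of the case; origin at the centre of its underside.
- service_bell: Loose counter bell, 67 mm across, 49 mm high, standing to the front left of the case; origin at the centre of its underside.
- espresso_cup_a: Loose striped espresso cup with a handle, 60 x 84 mm, 49 mm high, to the right of the case; origin at its underside.
- dosing_cup: Loose steel dosing cup, 58 mm across, 50 mm high, to the front right of the case; origin at the centre of its underside.

How it is judged:
At the end, for the whole second after the job is handed in: The drawer stands at least 38 mm out of its case, and the tamper, bell, espresso cup and dosing cup are within 20 mm of where they stood (value of joint drawer above 0.038 m and distance of each of tamper, service_bell, espresso_cup_a, dosing_cup from where it was at the start of the episode below 0.02 m); the robot touches nothing.
It fails at once if the robot touched the drawer itself (contact force between any of the fingers, the arm and drawer above 1 N).
It fails at once if a thing standing round the case was shifted by more than 20 mm or lifted (distance of any of tamper, service_bell, espresso_cup_a, dosing_cup from where it was at the start of the episode above 0.02 m or height (world z) of any of tamper, service_bell, espresso_cup_a, dosing_cup above 0.01 m).
It also fails if it takes over 56 s, if anything falls off the work surface, if the arm or the gripper's body presses on something with over 40 N, if the wrist force passes 120 N, or if a joint passes its speed limit or range.

## Working session

There is one attempt and no reset: what is moved stays moved. The work goes in short steps, Python scripts to look and compute and a tool call to move; the robot and the scene stay as the last step left them, time stands still between calls to the robot, and variables do not carry over. Pictures are saved under pics/ and viewed, and the job is handed in when it is done.

Besides the shell and the picture viewer there is one more tool, called after ">>>" by a JSON object that holds its "op" and its "data", one argument or row to a line. step_arm: Moves the arm, as the interface text tells. Its arguments: {"type":"object","properties":{"steps":{"type":"array"},"grip_force":{"type":"number"}},"required":["steps"]}

```bash
mkdir -p pics; ls; python3 - <<'E'
from station import ctrl, vision, ticket
import cv2, numpy as np
print(ctrl.get_obs())
for n in ("scene","top"):
    p,d=vision.camera(n); cv2.imwrite(f"pics/{n}0.png",p[:,:,::-1]); np.save(f"{n}0_d.npy",d); np.save(f"{n}0.npy",p)
    print(n,vision.camera_params(n))
E
```

```text
pics
{'time_s': 0.0, 'qpos': array([-1.22859287e+00,  3.00487885e-01,  1.52155167e+00,  4.00361123e-05,
        1.32069900e+00, -6.65837151e-02]), 'joint_vel': array([ 5.22565916e-04,  1.14070275e-03,  1.02440232e-03,  1.10968885e-05,
        1.59065351e-03, -5.94906402e-04]), 'tau': array([ 2.00591450e-03, -5.31805873e+01, -3.52737808e+01,  7.09266239e-02,
        2.43943592e-02, -9.35281719e-05]), 'ee_pos': array([ 0.21855426, -0.50443927,  0.20488957]), 'eef_rot': array([-3.14045187e+00, -1.14935097e-04,  4.08777171e-01]), 'force': array([-0.47894154, -0.56822185,  0.04150953]), 'moment': array([ 0.04851022, -0.01541485,  0.00447762]), 'grip_width': 0.09401475792794498}
scene {'fov_y': 47.43620823198051, 'cx': 326.561379074846, 'cy': 196.82362260136546, 'k1': -0.11522102813989163, 'origin': array([0.19845436, 0.52604798, 0.77385716]), 'attitude': array([ 0.73955906,  0.01582204, -2.62507289])}
top {'fov_y': 49.86845361916795, 'cx': 318.8288014771204, 'cy': 193.9678089438231, 'k1': -0.03205296176156708, 'origin': array([ 0.37350647, -0.0267932 ,  0.91758839]), 'attitude': array([ 0.1813215 , -0.01667294, -1.54972561])}
```

View pics/scene0.png

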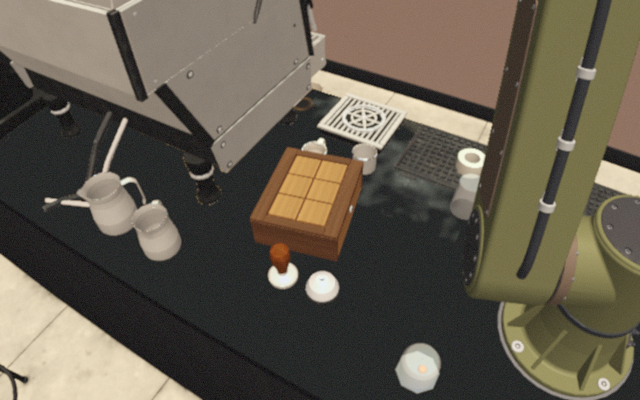

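View pics/top0.png

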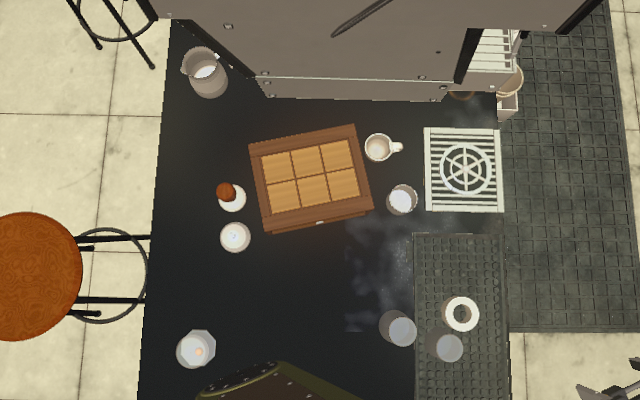

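The top view shows the tile field (about 262–362 × 135–210 px) with the steel lock at (320,222). The tamper is at (230,197), the bell at (235,237), the cup at (379,147) and the dosing cup at (402,199). The espresso machine stands behind the case.

```bash
cat > h.py <<'E'
import numpy as np, cv2
from scipy.spatial.transform import Rotation as R
def K(p):
    f=200/np.tan(np.radians(p['fov_y']/2)); return np.array([[f,0,p['cx']],[0,f,p['cy']],[0,0,1]])
def rays(p,uv):
    u=cv2.undistortPoints(np.float64(uv).reshape(-1,1,2),K(p),np.array([p['k1'],0,0,0,0])).reshape(-1,2)
    return np.c_[u[:,0],-u[:,1],-np.ones(len(u))]
def world(p,uv,d=None,z=None):
    r=rays(p,uv); Rm=R.from_euler('xyz',p['attitude']).as_matrix(); w=r@Rm.T; o=p['origin']
    if d is None: s=(z-o[2])/w[:,2]
    else: s=np.asarray(d)
    return o+w*s[:,None]
E
python3 - <<'E'
from station import vision
from h import *
for n in ("top","scene"):
    p=vision.camera_params(n); im=np.load(n+"0.npy"); d=np.load(n+"0_d.npy")
    hsv=cv2.cvtColor(im,cv2.COLOR_RGB2HSV)
    m=((hsv[...,0]>10)&(hsv[...,0]<25)&(hsv[...,1]>80)&(hsv[...,2]>135)).astype(np.uint8)
    if n=="top": m[:,:245]=0
    m=cv2.morphologyEx(m,cv2.MORPH_CLOSE,np.ones((5,5)))
    m=cv2.morphologyEx(m,cv2.MORPH_OPEN,np.ones((7,7)))
    cs,_=cv2.findContours(m,cv2.RETR_EXTERNAL,cv2.CHAIN_APPROX_NONE); c=max(cs,key=cv2.contourArea)
    W=world(p,c[:,0,:],z=0.085)
    rect=cv2.minAreaRect((W[:,:2]*1000).astype(np.float32)); print(n,cv2.contourArea(c),rect)
    ys,xs=np.nonzero(cv2.drawContours(np.zeros_like(m),[c],-1,1,-1))
    D=world(p,np.c_[xs,ys],d=d[ys,xs]); print("depth z",np.percentile(D[:,2],[5,50,95]), D.mean(0))
    # height map: tall stuff near till
    ys,xs=np.nonzero(d>0); D=world(p,np.c_[xs,ys],d=d[ys,xs]); 
    for a in np.arange(.3,.95,.05):
        print(round(a,2),[int(1000*v.max()) if len(v:=D[(abs(D[:,0]-a)<.025)&(abs(D[:,1]-b)<.025)][:,2]) else -1 for b in np.arange(.3,-.4,-.05)])
    if n=="top": print("lock z.04",world(p,[[320,222]],z=.045),"tamper",world(p,[[232,200]],z=.0),"bell",world(p,[[235,237]],z=.03),"cup",world(p,[[379,147]],z=.049),"dos",world(p,[[402,199]],z=.05))
E
```

```text
top 5039.0 ((562.5611572265625, -19.315452575683594), (118.6883773803711, 177.60525512695312), 13.220577239990234)
depth z [0.07742986 0.08500658 0.08757273] [ 0.56157693 -0.01891675  0.0873322 ]
0.3 [5, 3, 3, 3, 4, 4, 5, 4, 5, 86, 89, 83, 42, 41]
0.35 [4, 3, 4, 4, 4, 5, 4, 4, 4, 5, 5, 12, 40, 41]
0.4 [4, 4, 4, 32, 28, 4, 4, 4, 6, 5, 5, 12, 12, 12]
0.45 [4, 5, 5, 51, 40, 89, 88, 86, 5, 4, 6, 16, 15, 16]
0.5 [5, 4, 4, 98, 87, 90, 89, 89, 89, 88, 55, 51, 36, 36]
0.55 [4, 4, 4, 99, 88, 90, 89, 90, 89, 88, 55, 51, 37, 36]
0.6 [3, 4, 4, 4, 88, 89, 89, 89, 88, 84, 49, 36, 36, 39]
0.65 [3, 4, 4, 3, 87, 88, 89, 447, 460, 50, 53, 34, 34, 36]
0.7 [3, 5, 444, 443, 444, 447, 449, 452, 483, 456, 460, 463, 466, 472]
0.75 [3, 110, 101, 4, 3, 4, 3, 4, 4, 5, 5, 4, 221, 320]
0.8 [5, 104, 102, 48, 3, -1, -1, -1, -1, -1, -1, -1, 220, 220]
0.85 [5, 100, 100, 23, -1, -1, -1, -1, -1, -1, -1, -1, -1, 192]
0.9 [5, 5, 0, -1, -1, -1, -1, -1, -1, -1, -1, -1, -1, -1]
lock z.04 [[ 0.47575055 -0.04158006  0.045     ]] tamper [[0.52428237 0.14858897 0.        ]] bell [[0.44241653 0.13231933 0.03      ]] cup [[ 0.63
[... 337 characters left out ...]
, 4, 4, 5, 2, 3, 4, 4, 5, 5, 12, 38, 40]
0.4 [3, 4, 4, 32, 31, 3, 3, 4, 5, 4, 5, 13, 11, 10]
0.45 [3, 3, 3, 50, 38, 88, 88, 87, 5, 6, 5, 16, 16, 13]
0.5 [3, 3, 8, 99, 88, 88, 88, 89, 88, 88, 53, 52, 33, 34]
0.55 [5, 4, 10, 98, 89, 89, 89, 89, 88, 89, 52, 53, 35, 34]
0.6 [3, 5, 3, 4, 89, 88, 88, 89, 88, 87, 50, 34, 34, 39]
0.65 [4, 3, 3, 3, 87, 89, 88, 445, 442, 49, 51, 35, 35, 36]
0.7 [4, 4, 543, 539, 519, 498, 478, 457, 437, 417, 395, 377, 252, 163]
0.75 [4, 105, 541, 3, 323, 228, 4, 5, 4, 4, 5, 19, 219, 319]
0.8 [4, 102, 533, 92, 342, 230, 17, 5, 4, 4, 3, 38, 41, 4]
0.85 [4, 99, 529, 90, 298, 229, 3, 2, -1, -1, -1, -1, -1, -1]
0.9 [4, 116, 524, 115, 296, 229, 3, -1, -1, -1, -1, -1, -1, -1]
```

```bash
python3 - <<'E'
from station import vision
from h import *
T=np.array([.5625,-.0193]);a=np.radians(13.2);Rz=np.array([[np.cos(a),-np.sin(a)],[np.sin(a),np.cos(a)]])
for x in (-30,20):
  for y in (-60,0,60): print(x,y,(T+Rz@np.array([x,y])/1000).round(4))
p=vision.camera_params("scene"); im=np.load("scene0.npy"); d=np.load("scene0_d.npy")
hsv=cv2.cvtColor(im,cv2.COLOR_RGB2HSV)
m=((hsv[...,0]>10)&(hsv[...,0]<25)&(hsv[...,1]>80)&(hsv[...,2]>120)).astype(np.uint8)
k=np.zeros_like(m);k[140:230,260:345]=1;m*=k
m=cv2.morphologyEx(m,cv2.MORPH_OPEN,np.ones((5,5)));m=cv2.morphologyEx(m,cv2.MORPH_CLOSE,np.ones((7,7)))
cs,_=cv2.findContours(m,cv2.RETR_EXTERNAL,cv2.CHAIN_APPROX_NONE);c=max(cs,key=cv2.contourArea)
print(cv2.minAreaRect((world(p,c[:,0],z=.085)[:,:2]*1000).astype(np.float32)))
for n in("top","scene"):
    p=vision.camera_params(n);d=np.load(n+"0_d.npy");ys,xs=np.nonzero(d>0);D=world(p,np.c_[xs,ys],d=d[ys,xs])
    for b in np.arange(.25,-.4,-.05):
        s=D[(abs(D[:,1]-b)<.025)&(D[:,0]>.45)&(D[:,0]<1)]
        print(n,round(b,2),[(z,round(float(np.percentile(v[:,0],1)),3)) for z in np.arange(.12,.6,.08).round(2) if len(v:=s[abs(s[:,2]-z)<.04])>10 ])
E
```

```text
-30 -60 [ 0.547  -0.0846]
-30 0 [ 0.5333 -0.0262]
-30 60 [0.5196 0.0323]
20 -60 [ 0.5957 -0.0731]
20 0 [ 0.582  -0.0147]
20 60 [0.5683 0.0437]
((562.804931640625, -19.911399841308594), (176.9502410888672, 217.78085327148438), 13.898138999938965)
top 0.25 [(np.float64(0.12), 0.762)]
top 0.2 [(np.float64(0.12), 0.759), (np.float64(0.36), 0.698), (np.float64(0.44), 0.697)]
top 0.15 [(np.float64(0.12), 0.511), (np.float64(0.28), 0.701), (np.float64(0.36), 0.7), (np.float64(0.44), 0.698)]
top 0.1 [(np.float64(0.12), 0.498), (np.float64(0.2), 0.701), (np.float64(0.28), 0.701), (np.float64(0.36), 0.7), (np.float64(0.44), 0.698)]
top 0.05 [(np.float64(0.12), 0.457), (np.float64(0.2), 0.7), (np.float64(0.28), 0.701), (np.float64(0.36), 0.703), (np.float64(0.44), 0.698)]
top 0.0 [(np.float64(0.12), 0.468), (np.float64(0.2), 0.702), (np.float64(0.28), 0.703), (np.float64(0.36), 0.703), (np.float64(0.44), 0.698)]
top -0.05 [(np.float64(0.12), 0.479), (np.float64(0.2), 0.702), (np.float64(0.28), 0.703), (np.float64(0.36), 0.703), (np.float64(0.44), 0.671)]
top -0.1 [(np.float64(0.12), 0.49), (np.
[... 1711 characters left out ...]
64(0.44), 0.67)]
scene -0.1 [(np.float64(0.12), 0.489), (np.float64(0.2), 0.702), (np.float64(0.28), 0.702), (np.float64(0.36), 0.702), (np.float64(0.44), 0.698)]
scene -0.15 [(np.float64(0.12), 0.497), (np.float64(0.2), 0.703), (np.float64(0.28), 0.701), (np.float64(0.36), 0.702), (np.float64(0.44), 0.699)]
scene -0.2 [(np.float64(0.12), 0.703), (np.float64(0.2), 0.703), (np.float64(0.28), 0.701), (np.float64(0.36), 0.701)]
scene -0.25 [(np.float64(0.12), 0.7), (np.float64(0.2), 0.7), (np.float64(0.28), 0.7), (np.float64(0.36), 0.698)]
scene -0.3 [(np.float64(0.12), 0.727), (np.float64(0.2), 0.701)]
scene -0.35 [(np.float64(0.12), 0.726), (np.float64(0.2), 0.726), (np.float64(0.28), 0.747)]
```

>>> {"op": "step_arm", "data": {
  "steps": [
    {"z": -0.02, "az": 5, "claw": 0},
    {"az": 5.2, "claw": 0}
  ],
  "grip_force": 20
}}

```text
validation failed for argument at $.st...
```

>>> {"op": "step_arm", "data": {
  "steps": [
    {"x": 0.0, "y": 0.0, "z": -0.02, "ax": 0.0, "ay": 0.0, "az": 5.0, "claw": 0.0},
    {"x": 0.0, "y": 0.0, "z": 0.0, "ax": 0.0, "ay": 0.0, "az": 5.0, "claw": 0.0}
  ],
  "grip_force": 20
}}

```text
time_s: 0.27
ee_pos: [0.2184, -0.504, 0.2244]
eef_rot: [-3.138, 0.0, 0.232]
force: [1.0, -0.3, 0.8]
grip_width: 0.0836
```

>>> {"op": "step_arm", "data": {
  "steps": [
    {"x": 0.032, "y": -0.0256, "z": 0.0, "ax": 0.0, "ay": 0.0, "az": 0.0, "claw": 0.0},
    {"x": 0.032, "y": -0.0256, "z": 0.0, "ax": 0.0, "ay": 0.0, "az": 0.0, "claw": 0.0},
    {"x": 0.032, "y": -0.0256, "z": 0.0, "ax": 0.0, "ay": 0.0, "az": 0.0, "claw": 0.0},
    {"x": 0.032, "y": -0.0256, "z": 0.0, "ax": 0.0, "ay": 0.0, "az": 0.0, "claw": 0.0},
    {"x": 0.032, "y": -0.0256, "z": 0.0, "ax": 0.0, "ay": 0.0, "az": 0.0, "claw": 0.0}
  ]
}}

```text
time_s: 0.68
ee_pos: [0.3445, -0.3425, 0.2228]
eef_rot: [-3.135, 0.002, 0.215]
force: [0.7, -1.0, 0.2]
grip_width: 0.0512
```

>>> {"op": "step_arm", "data": {
  "steps": [
    {"x": 0.032, "y": -0.0256, "z": 0.0, "ax": 0.0, "ay": 0.0, "az": 0.0, "claw": 0.0},
    {"x": 0.032, "y": -0.0256, "z": 0.0, "ax": 0.0, "ay": 0.0, "az": 0.0, "claw": 0.0},
    {"x": 0.032, "y": -0.0256, "z": 0.0, "ax": 0.0, "ay": 0.0, "az": 0.0, "claw": 0.0},
    {"x": 0.032, "y": -0.0256, "z": 0.0, "ax": 0.0, "ay": 0.0, "az": 0.0, "claw": 0.0}
  ]
}}

```text
time_s: 1.02
ee_pos: [0.4478, -0.2114, 0.2229]
eef_rot: [-3.135, 0.003, 0.214]
force: [0.2, -1.1, 1.0]
grip_width: 0.0245
```

>>> {"op": "step_arm", "data": {
  "steps": [
    {"x": 0.031, "y": -0.0257, "z": 0.0, "ax": 0.0, "ay": 0.0, "az": -1.0, "claw": 0.0},
    {"x": 0.031, "y": -0.0257, "z": 0.01, "ax": 0.0, "ay": 0.0, "az": 0.0, "claw": 0.0},
    {"x": 0.031, "y": -0.0257, "z": 0.01, "ax": 0.0, "ay": 0.0, "az": 0.0, "claw": 0.0},
    {"x": 0.026, "y": -0.0257, "z": 0.02, "ax": 0.0, "ay": 0.0, "az": 0.0, "claw": 0.0},
    {"x": 0.0, "y": 0.0, "z": 0.03, "ax": 0.0, "ay": 0.0, "az": 0.0, "claw": 0.0}
  ]
}}

```text
time_s: 1.43
ee_pos: [0.545, -0.0769, 0.1576]
eef_rot: [-3.138, -0.006, 0.237]
force: [-0.5, -1.1, -0.6]
grip_width: 0.0002
```

>>> {"op": "step_arm", "data": {
  "steps": [
    {"x": 0.0, "y": 0.008, "z": 0.03, "ax": 0.0, "ay": 0.0, "az": 0.0, "claw": 0.0},
    {"x": 0.0, "y": 0.0, "z": 0.025, "ax": 0.0, "ay": 0.0, "az": 0.0, "claw": 0.0},
    {"x": 0.0, "y": 0.0, "z": 0.0, "ax": 0.0, "ay": 0.0, "az": 0.0, "claw": 0.0},
    {"x": 0.0, "y": 0.0, "z": 0.0, "ax": 0.0, "ay": 0.0, "az": 0.0, "claw": 0.0}
  ]
}}

```text
time_s: 1.77
ee_pos: [0.5453, -0.0806, 0.0944]
eef_rot: [-3.134, 0.002, 0.242]
force: [0.7, -0.2, 1.5]
grip_width: 0.0005
```

```bash
python3 - <<'E'
from station import vision,ctrl
import cv2
for n in ("scene","top"):
    p,d=vision.camera(n); cv2.imwrite(f"pics/{n}1.png",p[:,:,::-1])
print(ctrl.get_obs()['force'],ctrl.get_obs()['ee_pos'])
E
```

```text
[ 0.17151406 -0.05129978  1.21091264] [ 0.54564219 -0.08078445  0.09535124]
```

View pics/scene1.png

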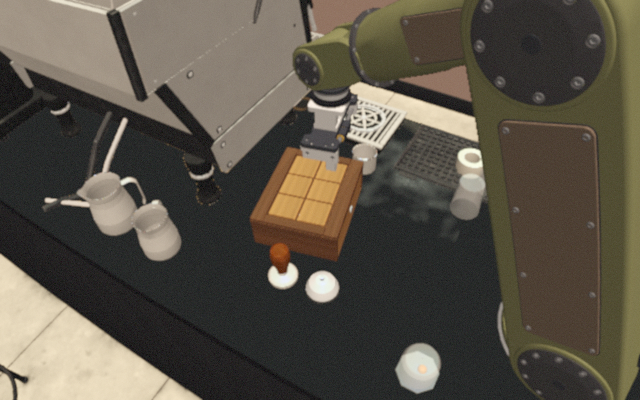

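View pics/top1.png

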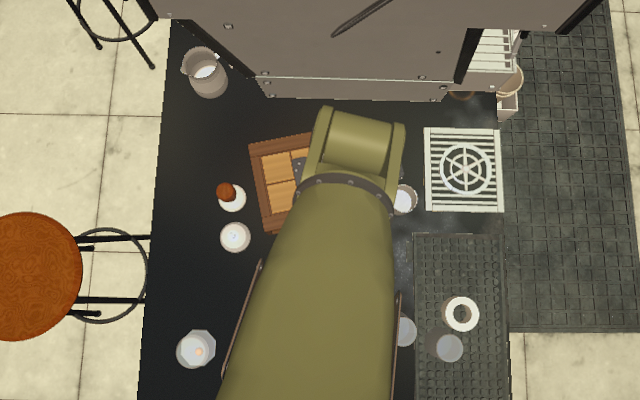

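The scene view shows the closed fingers over the front-right tile at about (320,163), with nothing disturbed. I'll press down gently in small steps.

>>> {"op": "step_arm", "data": {
  "steps": [
    {"x": 0.0, "y": 0.0, "z": 0.006, "ax": 0.0, "ay": 0.0, "az": 0.0, "claw": 0.0},
    {"x": 0.0, "y": 0.0, "z": 0.003, "ax": 0.0, "ay": 0.0, "az": 0.0, "claw": 0.0},
    {"x": 0.0, "y": 0.0, "z": 0.0, "ax": 0.0, "ay": 0.0, "az": 0.0, "claw": 0.0}
  ]
}}

```text
time_s: 2.12
ee_pos: [0.5472, -0.0816, 0.0897]
eef_rot: [-3.137, -0.005, 0.241]
force: [-0.3, -0.3, 0.4]
grip_width: 0.0004
```

>>> {"op": "step_arm", "data": {
  "steps": [
    {"x": 0.0, "y": 0.0, "z": 0.002, "ax": 0.0, "ay": 0.0, "az": 0.0, "claw": 0.0},
    {"x": 0.0, "y": 0.0, "z": 0.002, "ax": 0.0, "ay": 0.0, "az": 0.0, "claw": 0.0}
  ]
}}

```text
time_s: 2.28
ee_pos: [0.5479, -0.0819, 0.087]
eef_rot: [-3.139, -0.007, 0.241]
force: [0.2, 0.6, 1.2]
grip_width: 0.0004
```

>>> {"op": "step_arm", "data": {
  "steps": [
    {"x": 0.0, "y": 0.0, "z": 0.003, "ax": 0.0, "ay": 0.0, "az": 0.0, "claw": 0.0}
  ]
}}

```text
time_s: 2.37
ee_pos: [0.5483, -0.082, 0.085]
eef_rot: [-3.139, -0.008, 0.241]
force: [-18.8, 4.7, 51.1]
grip_width: 0.0002
```

>>> {"op": "step_arm", "data": {
  "steps": [
    {"x": 0.0, "y": 0.0, "z": 0.003, "ax": 0.0, "ay": 0.0, "az": 0.0, "claw": 0.0}
  ]
}}

```text
time_s: 2.45
ee_pos: [0.5486, -0.0819, 0.0849]
eef_rot: [-3.139, -0.009, 0.241]
force: [-29.7, 5.5, 60.4]
grip_width: 0.0005
```

>>> {"op": "step_arm", "data": {
  "steps": [
    {"x": 0.0, "y": 0.0, "z": 0.003, "ax": 0.0, "ay": 0.0, "az": 0.0, "claw": 0.0}
  ]
}}

```text
time_s: 2.53
ee_pos: [0.5485, -0.0819, 0.085]
eef_rot: [-3.14, -0.009, 0.241]
force: [-22.3, 3.6, 40.7]
grip_width: 0.0007
```

Tile 1 (front right) is rigid: 50–60 N with the tip stopped at z = 0.085. I'll lift and move to the front-middle tile.

>>> {"op": "step_arm", "data": {
  "steps": [
    {"x": 0.0, "y": 0.0, "z": -0.012, "ax": 0.0, "ay": 0.0, "az": 0.0, "claw": 0.0},
    {"x": -0.001, "y": -0.028, "z": -0.002, "ax": 0.0, "ay": -0.4, "az": 0.5, "claw": 0.0},
    {"x": -0.001, "y": -0.028, "z": 0.0, "ax": 0.0, "ay": 0.0, "az": 0.0, "claw": 0.0},
    {"x": 0.0, "y": 0.0, "z": 0.0, "ax": 0.0, "ay": 0.0, "az": 0.0, "claw": 0.0}
  ]
}}

```text
time_s: 2.87
ee_pos: [0.5332, -0.0275, 0.1015]
eef_rot: [-3.141, -0.004, 0.229]
force: [0.6, 0.3, 0.5]
grip_width: 0.0001
```

>>> {"op": "step_arm", "data": {
  "steps": [
    {"x": 0.0, "y": 0.0, "z": 0.01, "ax": 0.0, "ay": 0.0, "az": 0.0, "claw": 0.0},
    {"x": 0.0, "y": 0.0, "z": 0.003, "ax": 0.0, "ay": 0.0, "az": 0.0, "claw": 0.0},
    {"x": 0.0, "y": 0.0, "z": 0.0, "ax": 0.0, "ay": 0.0, "az": 0.0, "claw": 0.0}
  ]
}}

```text
time_s: 3.12
ee_pos: [0.5335, -0.0274, 0.0873]
eef_rot: [-3.141, -0.005, 0.231]
force: [-0.7, -0.1, 0.1]
grip_width: 0.0002
```

>>> {"op": "step_arm", "data": {
  "steps": [
    {"x": 0.0, "y": 0.0, "z": 0.003, "ax": 0.0, "ay": 0.0, "az": 0.0, "claw": 0.0}
  ]
}}

```text
time_s: 3.2
ee_pos: [0.5339, -0.0279, 0.0849]
eef_rot: [-3.141, -0.006, 0.23]
force: [-25.6, 8.7, 72.8]
grip_width: 0.0003
```

>>> {"op": "step_arm", "data": {
  "steps": [
    {"x": 0.0, "y": 0.0, "z": 0.003, "ax": 0.0, "ay": 0.0, "az": 0.0, "claw": 0.0}
  ]
}}

```text
time_s: 3.28
ee_pos: [0.5341, -0.0279, 0.0848]
eef_rot: [-3.14, -0.006, 0.229]
force: [-36.1, 11.2, 76.3]
grip_width: 0.0007
```

Tile 2 (front middle) is rigid too. Next is the front-left tile.

>>> {"op": "step_arm", "data": {
  "steps": [
    {"x": 0.0, "y": 0.0, "z": -0.012, "ax": 0.0, "ay": 0.0, "az": 0.0, "claw": 0.0},
    {"x": 0.0, "y": -0.03, "z": -0.001, "ax": 0.0, "ay": -0.3, "az": 0.0, "claw": 0.0},
    {"x": 0.0, "y": -0.03, "z": 0.0, "ax": 0.0, "ay": 0.0, "az": 0.0, "claw": 0.0},
    {"x": 0.0, "y": 0.0, "z": 0.0, "ax": 0.0, "ay": 0.0, "az": 0.0, "claw": 0.0},
    {"x": 0.0, "y": 0.0, "z": 0.006, "ax": 0.0, "ay": 0.0, "az": 0.0, "claw": 0.0}
  ]
}}

```text
time_s: 3.7
ee_pos: [0.5218, 0.029, 0.0938]
eef_rot: [-3.141, -0.003, 0.224]
force: [1.4, -0.1, -0.2]
grip_width: 0.0003
```

>>> {"op": "step_arm", "data": {
  "steps": [
    {"x": -0.001, "y": -0.004, "z": 0.005, "ax": 0.0, "ay": 0.0, "az": 0.0, "claw": 0.0},
    {"x": 0.0, "y": 0.0, "z": 0.0, "ax": 0.0, "ay": 0.0, "az": 0.0, "claw": 0.0}
  ]
}}

```text
time_s: 3.87
ee_pos: [0.5195, 0.0317, 0.0865]
eef_rot: [-3.14, -0.002, 0.223]
force: [0.5, 0.2, -0.6]
grip_width: 0.0005
```

>>> {"op": "step_arm", "data": {
  "steps": [
    {"x": 0.0, "y": 0.0, "z": 0.0025, "ax": 0.0, "ay": 0.0, "az": 0.0, "claw": 0.0}
  ]
}}

```text
time_s: 3.95
ee_pos: [0.5201, 0.0312, 0.0848]
eef_rot: [-3.14, -0.002, 0.222]
force: [-24.3, 4.7, 66.1]
grip_width: 0.0009
```

>>> {"op": "step_arm", "data": {
  "steps": [
    {"x": 0.0, "y": 0.0, "z": 0.0025, "ax": 0.0, "ay": 0.0, "az": 0.0, "claw": 0.0}
  ]
}}

```text
time_s: 4.03
ee_pos: [0.5202, 0.0312, 0.0848]
eef_rot: [-3.139, -0.003, 0.221]
force: [-30.3, 7.8, 62.0]
grip_width: 0.0002
```

Tile 3 (front left) is rigid. Before moving to the back row I'll lift and measure how far the wrist is from the machine.

>>> {"op": "step_arm", "data": {
  "steps": [
    {"x": 0.0, "y": 0.0, "z": -0.012, "ax": 0.0, "ay": 0.0, "az": 0.0, "claw": 0.0},
    {"x": 0.0, "y": 0.0, "z": -0.005, "ax": 0.0, "ay": 0.0, "az": -0.6, "claw": 0.0}
  ]
}}

```text
time_s: 4.2
ee_pos: [0.52, 0.03, 0.1023]
eef_rot: [-3.139, -0.002, 0.23]
force: [0.6, -0.6, -0.0]
grip_width: 0.0008
```

```bash
python3 - <<'E'
from station import vision,ctrl
from h import *
o=ctrl.get_obs();print(o['ee_pos'],o['eef_rot'])
for n in ("top","scene"):
    im,d=vision.camera(n);p=vision.camera_params(n);cv2.imwrite(f"pics/{n}2.png",im[:,:,::-1])
    d0=np.load(n+"0_d.npy"); ys,xs=np.nonzero((d>0)&(d0-d>.03))
    D=world(p,np.c_[xs,ys],d=d[ys,xs]); D=D[D[:,0]>.45]
    for z in np.arange(.1,.7,.05):
        v=D[abs(D[:,2]-z)<.025]
        if len(v)>10: print(n,round(z,2),np.percentile(v[:,0],[50,99.5]).round(3),np.percentile(v[:,1],[1,99]).round(3))
E
```

```text
[0.52004275 0.03003482 0.10225372] [-3.13853642e+00 -1.52382047e-03  2.30172179e-01]
top 0.2 [0.507 0.512] [-0.058 -0.024]
top 0.25 [0.528 0.57 ] [-0.06   0.079]
top 0.3 [0.494 0.499] [0.001 0.066]
top 0.35 [0.485 0.538] [-0.027  0.071]
top 0.4 [0.513 0.552] [-0.029  0.082]
top 0.45 [0.463 0.502] [-0.024  0.084]
top 0.5 [0.451 0.451] [0.015 0.047]
scene 0.1 [0.512 0.524] [0.015 0.043]
scene 0.15 [0.511 0.513] [0.014 0.025]
scene 0.2 [0.495 0.545] [-0.051  0.115]
scene 0.25 [0.503 0.534] [-0.058  0.12 ]
scene 0.3 [0.502 0.547] [0.015 0.074]
scene 0.35 [0.507 0.557] [0.082 0.09 ]
scene 0.4 [0.506 0.552] [-0.02  0.09]
scene 0.45 [0.466 0.502] [-0.022  0.085]
```

The wrist sticks out at most 50 mm ahead of the TCP. The machine front is at x ≈ 0.67–0.70, so the back row is safe to reach.

>>> {"op": "step_arm", "data": {
  "steps": [
    {"x": 0.027, "y": -0.001, "z": 0.0, "ax": 0.0, "ay": 0.0, "az": 0.0, "claw": 0.0},
    {"x": 0.027, "y": -0.001, "z": 0.0, "ax": 0.0, "ay": 0.0, "az": 0.0, "claw": 0.0},
    {"x": 0.0, "y": 0.0, "z": 0.0, "ax": 0.0, "ay": 0.0, "az": 0.0, "claw": 0.0},
    {"x": 0.0, "y": 0.0, "z": 0.008, "ax": 0.0, "ay": 0.0, "az": 0.0, "claw": 0.0}
  ]
}}

```text
time_s: 4.63
ee_pos: [0.5731, 0.043, 0.0905]
eef_rot: [-3.138, 0.001, 0.228]
force: [-0.1, -0.5, 0.0]
grip_width: 0.0006
```

>>> {"op": "step_arm", "data": {
  "steps": [
    {"x": 0.0, "y": 0.0, "z": 0.002, "ax": 0.0, "ay": 0.0, "az": 0.0, "claw": 0.0},
    {"x": 0.0, "y": 0.0, "z": 0.0, "ax": 0.0, "ay": 0.0, "az": 0.0, "claw": 0.0}
  ]
}}

```text
time_s: 4.8
ee_pos: [0.5713, 0.0424, 0.0848]
eef_rot: [-3.137, 0.005, 0.228]
force: [1.5, 0.8, 3.1]
grip_width: 0.0005
```

>>> {"op": "step_arm", "data": {
  "steps": [
    {"x": 0.0, "y": 0.0, "z": 0.0025, "ax": 0.0, "ay": 0.0, "az": 0.0, "claw": 0.0}
  ]
}}

```text
time_s: 4.88
ee_pos: [0.5713, 0.0424, 0.0824]
eef_rot: [-3.137, 0.004, 0.227]
force: [3.4, 2.3, 5.0]
grip_width: 0.0005
```

>>> {"op": "step_arm", "data": {
  "steps": [
    {"x": 0.0, "y": 0.0, "z": 0.0025, "ax": 0.0, "ay": 0.0, "az": 0.0, "claw": 0.0}
  ]
}}

```text
time_s: 4.97
ee_pos: [0.5713, 0.0424, 0.08]
eef_rot: [-3.137, 0.003, 0.227]
force: [1.9, 1.9, 4.2]
grip_width: 0.0003
```

The back-left tile gives: it's now about 5 mm down at 4–5 N. I'll press slightly further and hold while the drawer comes out.

>>> {"op": "step_arm", "data": {
  "steps": [
    {"x": 0.0, "y": 0.0, "z": 0.001, "ax": 0.0, "ay": 0.0, "az": 0.0, "claw": 0.0},
    {"x": 0.0, "y": 0.0, "z": 0.0, "ax": 0.0, "ay": 0.0, "az": 0.0, "claw": 0.0},
    {"x": 0.0, "y": 0.0, "z": 0.0, "ax": 0.0, "ay": 0.0, "az": 0.0, "claw": 0.0},
    {"x": 0.0, "y": 0.0, "z": 0.0, "ax": 0.0, "ay": 0.0, "az": 0.0, "claw": 0.0},
    {"x": 0.0, "y": 0.0, "z": 0.0, "ax": 0.0, "ay": 0.0, "az": 0.0, "claw": 0.0}
  ]
}}

```text
time_s: 5.38
ee_pos: [0.5713, 0.0424, 0.0804]
eef_rot: [-3.138, -0.0, 0.227]
force: [0.1, 1.2, 3.2]
grip_width: 0.0004
```

>>> {"op": "step_arm", "data": {
  "steps": [
    {"x": 0.0, "y": 0.0, "z": 0.0, "ax": 0.0, "ay": 0.0, "az": 0.0, "claw": 0.0},
    {"x": 0.0, "y": 0.0, "z": 0.0, "ax": 0.0, "ay": 0.0, "az": 0.0, "claw": 0.0},
    {"x": 0.0, "y": 0.0, "z": 0.0, "ax": 0.0, "ay": 0.0, "az": 0.0, "claw": 0.0},
    {"x": 0.0, "y": 0.0, "z": 0.0, "ax": 0.0, "ay": 0.0, "az": 0.0, "claw": 0.0}
  ]
}}

```text
time_s: 5.72
ee_pos: [0.5713, 0.0424, 0.0807]
eef_rot: [-3.138, -0.001, 0.227]
force: [1.6, 1.6, 3.4]
grip_width: 0.0006
```

```bash
python3 - <<'E'
from station import vision
import cv2
p,d=vision.camera("scene"); cv2.imwrite("pics/scene3.png",p[:,:,::-1])
E
```

```text
(no output)
```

View pics/scene3.png

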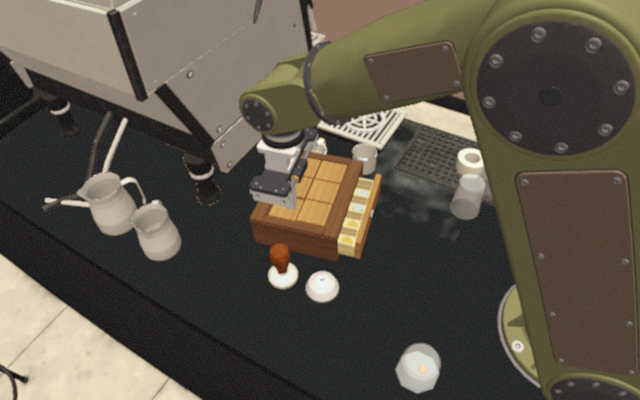

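The drawer has sprung open: the compartments show at (360,215) and the front board now stands at about (370,215). I'll lift straight up, clear of the case.

>>> {"op": "step_arm", "data": {
  "steps": [
    {"x": 0.0, "y": 0.0, "z": -0.01, "ax": 0.0, "ay": 0.0, "az": 0.0, "claw": 0.0},
    {"x": 0.0, "y": 0.0, "z": -0.03, "ax": 0.0, "ay": 0.0, "az": 0.0, "claw": 0.0},
    {"x": 0.0, "y": 0.0, "z": -0.035, "ax": 0.0, "ay": 0.0, "az": 0.0, "claw": 0.0},
    {"x": 0.0, "y": 0.0, "z": -0.035, "ax": 0.0, "ay": 0.0, "az": 0.0, "claw": 0.0},
    {"x": 0.0, "y": 0.0, "z": 0.0, "ax": 0.0, "ay": 0.0, "az": 0.0, "claw": 0.0}
  ]
}}

```text
time_s: 6.18
ee_pos: [0.5686, 0.0411, 0.1935]
eef_rot: [-3.137, 0.01, 0.227]
force: [-0.5, -0.0, 0.6]
grip_width: 0.0005
```

>>> {"op": "step_arm", "data": {
  "steps": [
    {"x": -0.03, "y": 0.02, "z": 0.0, "ax": 0.0, "ay": 0.0, "az": 0.0, "claw": 0.0},
    {"x": -0.03, "y": 0.02, "z": 0.0, "ax": 0.0, "ay": 0.0, "az": 0.0, "claw": 0.0},
    {"x": -0.03, "y": 0.02, "z": 0.0, "ax": 0.0, "ay": 0.0, "az": 0.0, "claw": 0.0},
    {"x": 0.0, "y": 0.0, "z": 0.0, "ax": 0.0, "ay": 0.0, "az": 0.0, "claw": 0.0},
    {"x": 0.0, "y": 0.0, "z": 0.0, "ax": 0.0, "ay": 0.0, "az": 0.0, "claw": 0.0}
  ]
}}

```text
time_s: 6.6
ee_pos: [0.4905, -0.0402, 0.1963]
eef_rot: [-3.138, 0.01, 0.228]
force: [0.1, 0.5, -0.1]
grip_width: 0.0001
```

```bash
python3 - <<'E'
from station import vision,ctrl
from h import *
n="scene"
im,d=vision.camera(n);p=vision.camera_params(n);cv2.imwrite("pics/scene4.png",im[:,:,::-1])
T=np.array([.5626,-.0196]);a=np.radians(13.4);c,s=np.cos(a),np.sin(a)
d0=np.load("scene0_d.npy")
for nm,dd in(("before",d0),("after",d)):
    ys,xs=np.nonzero(dd>0);D=world(p,np.c_[xs,ys],d=dd[ys,xs]);q=(D[:,:2]-T)@np.array([[c,-s],[s,c]])
    k=(abs(q[:,1])<.09)&(q[:,0]<-.05)&(q[:,0]>-.2)&(D[:,2]>.03)&(D[:,2]<.07)
    print(nm,"front x in till frame",np.percentile(q[k,0],[1,3,10]).round(4),k.sum())
    for o,(x,y,h) in dict(tamper=(.524,.149,.1),bell=(.442,.132,.05),cup=(.636,-.162,.05),dos=(.526,-.209,.05)).items():
        k=(np.hypot(D[:,0]-x,D[:,1]-y)<.045)&(D[:,2]>.012)&(D[:,2]<h+.005)&((np.abs(q[:,0])>.1)|(np.abs(q[:,1])>.12))
        print(o,np.median(D[k],0).round(4),k.sum())
o=ctrl.get_obs();print(o['time_s'],o['ee_pos'],o['force'])
E
```

```text
before front x in till frame [-0.0913 -0.0908 -0.0888] 220
tamper [0.521  0.1547 0.0622] 802
bell [0.439  0.1445 0.0301] 754
cup [ 0.6468 -0.1852  0.0407] 236
dos [ 0.5253 -0.2237  0.0356] 454
after front x in till frame [-0.1346 -0.1338 -0.1334] 940
tamper [0.5212 0.1546 0.0629] 799
bell [0.4389 0.1443 0.0299] 754
cup [ 0.6474 -0.1847  0.0408] 237
dos [ 0.5264 -0.2238  0.0352] 457
6.65 [ 0.49068464 -0.04006789  0.19626267] [ 0.23851069  0.35494185 -0.49009533]
```

View pics/scene4.png

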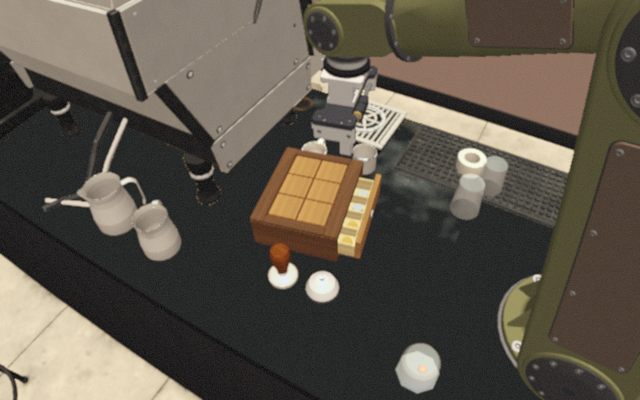

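The last view shows the drawer out: its front is at (372,215), about 44 mm further out than at the start. The hand hovers well above it, and the loose things have moved by about 1 mm or less.

```bash
python3 -c "
from station import ticket
print(ticket.hand_in())"
```

```text
the job is handed in; nothing more can be done
None
```

The drawer is open and the job is handed in. The last picture, at 6.65 s, showed it about 44 mm out (measured from depth, needed 38 mm). I got no verdict back.

- **Search:** I pressed the tiles one after another with closed fingertips. The three front tiles were rigid: the tip stopped at z ≈ 0.085 with about 40–76 N (vertical) on the wrist. The back-left tile gave about 5 mm at 4–5 N, and the drawer sprang out while I held it down. I did not need to press the other two back tiles.
- **Last checks:** The tamper, bell, espresso cup and dosing cup measured within about 1 mm of where they started. The hand hung free at z ≈ 0.196 with about 0.6 N on the wrist, which is noise. My moves never brought the fingers near the drawer.
- **Disagreements:**
  - The two cameras put the case's turn at 13.2° and 13.9°, and its centre within 1 mm of each other, which was well inside the tile margins.
  - The first colour mask in the scene view caught the background, so I redid it.
  - One move call was refused for its format before anything moved.
  - On the rigid tiles the contact forces rose faster than I meant, but stayed under the 120 N wrist limit.

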